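# Slide the filled tip box to the closing place and snap its lid on

### The arm

A 6-joint arm with a two-finger parallel gripper is mounted at the origin on the work surface. World frame = base frame: x ahead of the robot, y to its left, z up, the work surface at z = 0. Lengths are in m, angles in rad, forces in N, time in s.
With the tool pointing down it reaches from about 0.35 to 0.725 m from the base axis. Payload 6 kg.
Tool frame: the origin (TCP) lies on the centre line of the jaws, within the pads' length; the fingertips stand 25 mm ahead of it and the grasp point (between the pads) lies 6 mm ahead of it (arm.tip_reach is the distance from the TCP to the fingertips, in m); z points along the fingers, y is the direction in which the jaws open and shut (so a half turn about z gives the same grasp; the last joint's range is limited). The gripper opens to 85 mm and grips with 20 to 120 N. Pads are 22 mm wide; open, the fingers measure 114 mm over their backs; the gripper's body (76 mm by 85 mm) begins 54 mm behind the grasp point. The pads swing forward as they close: fully open they stand 13 mm farther back than shut.
Start: joints at [1.463, 0.04, 0.085, 0, -1.615, -0.334], TCP at [0.257, 0.542, 0.256] pointing down, gripper open.
Joint ranges: [-2.56, 2.56], [-1.29, 2.01], [-1.08, 1.49], [-3.29, 1.98], [-2.81, -0.18], [-2.99, 2.99]. Speed limits (rad/s): [2.57, 2.57, 3.01, 3.14, 3.14, 3.14].

### API

Orientations are given as a 3x3 rotation matrix whose columns are the frame's x, y, z axes.
In Python, from rig import arm, eyes gives the robot as it stands.
- The arm moves only by the tool servo_tool, never from a script. Its argument "deltas" is a list of rows, each an object of numbers: "dx", "dy", "dz": the shift along the tool's x, y, z in mm; "yaw": the turn about the tool's z in rad; "jaw": the closure, from -1 (fully open) to 1 (shut). A call has 1 to 20 rows; each row is the pose to reach, as a shift and turn from the pose commanded when the call began, along the tool's axes at that moment; what a row does not reach only later rows make up. A row lasts 1/12 s, in which the tool goes at most 41.7 mm and 7.16 degrees, less where a joint would pass 70% of its speed; a pose out of reach is approached as far as the arm can. A call with a gripper value outside its range is refused whole. The fingers move at their own pace and stop on an object; "force" is the grip in N (left out, the last holds). Time passes only in rows, so rows that repeat a pose let the fingers close. It gives the time, the measured TCP pose, the force and the opening at its end, in the units of the state.
- arm.read_state(): the state, without advancing time (a new reading comes with each control period).
- eyes.get_image(name): name is "scene" or "top" or "wrist"; returns a dict with "img" (400x640x3 uint8, blue, green, red), "camera_matrix" (3x3 intrinsics, pixels), "world_to_cam" (4x4, takes a point from world to camera coordinates); the wrist camera has in their place "hand_eye" (4x4, takes a point from camera to tool coordinates, whose origin is the TCP and whose axes are the flange's). Camera axes: x right, y down, z forward; pixel columns grow to the right and rows downward; lengths in m; the calibration is good to about 2 mm. A picture is of the moment at which its call begins: read the wrist's pose just before it. There is no depth.
- arm.job_done(): hands the job in, once; it reports no verdict.
The state is a dict: "time": time; "joint_pos": joint angles; "qvel": joint speeds; "tau": joint torques, N m; "tool_pos": TCP position; "orientation": TCP orientation; "wrist_force": force on the tool from outside, world axes, zero at the start; "moment": the same for the moment, N m; "width": opening from 0.0 (shut) to 1.0 (fully open).
Only numpy, scipy, OpenCV 4.12 (cv2) and the standard library are available. Lean on these libraries where they do the work, as an engineer would, in place of code of your own. Each camera call takes 0.05 s, during which the arm holds its last target.

### The job

Slide the open tip box along the bench from the outlined filling place to the closing place marked by four corner brackets, without lifting it, so that it stands upright, squarely inside the brackets. Then fit the loose lid on it, lip down, and press until both end clips snap over it and it is fully home on the rim; keep pressing down on the lid firmly and finish like that, still pressing, without letting go. Do not disturb the beaker, the bottle or the well plate.

Things in the scene. Friction and masses are not known exactly. Their poses are not given: they have to be found in the camera images.
- mark_fill: Filling place: closed rectangular outline of flat black tape on the bench (128 x 84 mm), where the box starts. Origin at its centre on the bench, x along the long side.
- mark_close: Closing place: four L-shaped corner brackets of flat black tape on the bench (128 x 84 mm overall), where the box must end. Origin at its centre on the bench, x along the long side.
- box_mid (a point): Loose open white tip box holding pipette tips, 0.25 to 0.45 kg: 104 (its x) x 60 (its y) x 45 mm high, walls 3 mm, mouth 98 x 54 mm; same when turned half round. The point is its centre, half-way up, 22.5 mm above the bench; z up. Grip it across the 60 mm. The tips stay 16 mm below the rim.
- lid_grip (a point): Loose white lid, 60 g, lying lip down on the bench: plate 108 (x) x 60 (y) x 4 mm; on top, across its middle, a grip rib 14 thick (x) x 44 long (y) x 22 mm high; below a tapered lip 14 mm deep, 91 x 47 mm at the plate, narrower below. The point is the rib's centre, 11 mm below its top, 15 mm above the plate's underside, 29 mm above the bench; z up. Same when turned half round.
- box_rim (a point): Centre of the box's mouth at rim height, 45 mm above its foot; axes as the box. On each short end (+x and -x) of the box a sprung clip, 36 mm wide, stands up to 66 mm above the foot and 63 mm from the centre; its sloped nose reaches inward over the lid's edge and gives way outward when the lid is pressed down.
- lid_under (a point): Centre of the underside of the lid's plate; axes as the lid. It lies on box_rim when fully home; the lip has about 3.5 mm of play in the mouth. The lid meets the clips about 12 mm above home; pressing takes about 10 to 15 N until, some 5 to 1 mm above home, the force drops as the clips snap over it; then it meets the rim. A 40 N grip on the rib holds it.
- beaker: Glass beaker, 70 mm across, 80 mm high; bystander. Origin at the centre of its underside.
- bottle: Amber bottle, 56 mm across, about 110 mm high; bystander. Origin at the centre of its underside.
- plate: Clear well plate 85 x 127 x 14 mm lying flat; bystander. Origin at the centre of its underside.
Things that resemble listed ones, but are neither listed nor needed, are in the scene too. What is shaped like the part that bears lid_grip but blue or yellow is not meant.

How it is judged:
By the outcome, as a careful person would: the job done as asked, in the order asked, and still so for the second after the job is handed in, while the arm keeps its last pose, push and grip.
It also fails if it takes over 67 s, if anything falls off the work surface, if the arm or the gripper's body presses on something with over 40 N, if the wrist force passes 120 N, or if a joint passes its speed limit or range.

## Working session

There is one attempt and no reset: what is moved stays moved. The work goes in short steps, Python scripts to look and compute and a tool call to move; the robot and the scene stay as the last step left them, time stands still between calls to the robot, and variables do not carry over. Pictures are saved under pics/ and viewed, and the job is handed in when it is done.

Besides the shell and the picture viewer there is one more tool, called after "Request:" as name([rows], argument=value, ...), one row to a line, values as JSON. servo_tool: Moves the arm, as the interface text tells. Its arguments: {"type":"object","properties":{"deltas":{"type":"array","items":{"type":"object","properties":{"dx":{"type":"number"},"dy":{"type":"number"},"dz":{"type":"number"},"yaw":{"type":"number"},"jaw":{"type":"number"}}}},"force":{"type":"number"}},"required":["deltas"]}

```bash
ls; mkdir -p pics
python3 - <<'E'
from rig import arm, eyes
import cv2,numpy as np
s=arm.read_state(); print({k:np.round(v,3).tolist() for k,v in s.items()}, arm.tip_reach)
for n in ["scene","top","wrist"]:
    d=eyes.get_image(n); cv2.imwrite(f"pics/{n}0.png",d["img"])
    print(n,{k:np.round(v,4).tolist() for k,v in d.items() if k!="img"})
E
```

```text
pics
{'time': 0.0, 'joint_pos': [1.463, 0.041, 0.084, -0.0, -1.616, -0.334], 'qvel': [0.0, -0.001, 0.0, 0.0, 0.0, 0.002], 'tau': [-0.001, -36.821, 34.741, 6.932, -0.006, 0.0], 'tool_pos': [0.256, 0.542, 0.255], 'orientation': [[0.904, -0.428, -0.001], [-0.428, -0.904, -0.002], [0.0, 0.002, -1.0]], 'wrist_force': [-0.206, 0.209, 1.092], 'moment': [0.009, -0.0, -0.031], 'width': 1.003} 0.025
scene {'camera_matrix': [[439.4819, 0.0, 326.1191], [0.0, 439.4819, 201.2678], [0.0, 0.0, 1.0]], 'world_to_cam': [[-0.7231, 0.6907, -0.0023, 0.3985], [0.5702, 0.595, -0.5665, -0.3565], [-0.3899, -0.411, -0.8241, 1.4061], [0.0, 0.0, 0.0, 1.0]]}
top {'camera_matrix': [[433.3646, 0.0, 321.3887], [0.0, 433.3646, 202.788], [0.0, 0.0, 1.0]], 'world_to_cam': [[-0.0196, -0.9998, 0.0022, 0.0592], [-0.9784, 0.0187, -0.2058, 0.624], [0.2058, -0.0061, -0.9786, 1.0216], [0.0, 0.0, 0.0, 1.0]]}
wrist {'camera_matrix': [[290.2682, 0.0, 311.0321], [0.0, 290.2682, 195.9033], [0.0, 0.0, 1.0]], 'hand_eye': [[0.0, -0.9479, -0.3186, 0.0817], [1.0, -0.0, 0.0002, -0.0005], [-0.0002, -0.3186, 0.9479, -0.118], [0.0, 0.0, 0.0, 1.0]]}
```

View pics/top0.png

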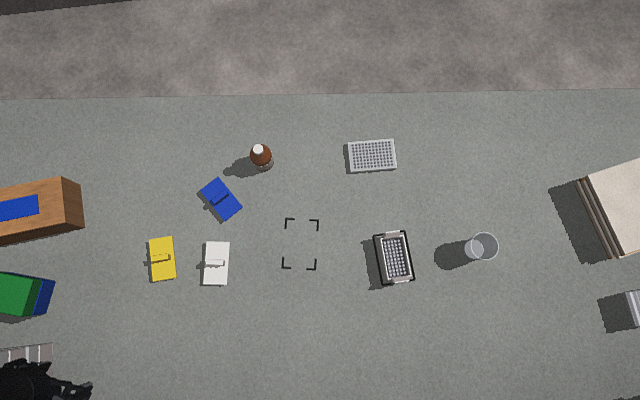

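View pics/scene0.png

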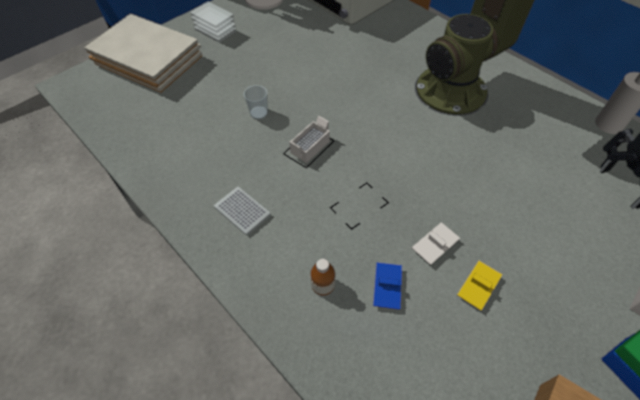

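View pics/wrist0.png

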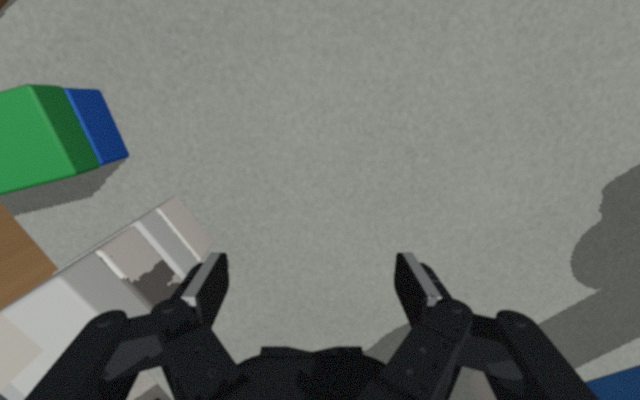

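The top view shows three lid-shaped things: white at (215,263), yellow at (161,258) and blue at (219,199). The white one fits, because blue and yellow are excluded. The box stands in the outline at (394,258) and the brackets are around (300,244). The beaker is at (482,247), the bottle at (261,156) and the plate at (372,156). Next I'll take measurements and an enlarged crop.

```bash
cat > h.py <<'E'
import cv2,numpy as np
from rig import arm,eyes
def cast(px,d,z,wp=None):
    K=d["camera_matrix"]; px=np.atleast_2d(np.array(px,float))
    if "world_to_cam" in d: c2w=np.linalg.inv(d["world_to_cam"])
    else:
        T=np.eye(4);T[:3,:3]=wp["orientation"];T[:3,3]=wp["tool_pos"]; c2w=T@d["hand_eye"]
    r=np.c_[px,np.ones(len(px))]@np.linalg.inv(K).T@c2w[:3,:3].T
    o=c2w[:3,3]; return o+r*((z-o[2])/r[:,2])[:,None]
def proj(P,d,wp=None):
    P=np.atleast_2d(P)
    if "world_to_cam" in d: M=d["world_to_cam"]
    else:
        T=np.eye(4);T[:3,:3]=wp["orientation"];T[:3,3]=wp["tool_pos"]; M=np.linalg.inv(T@d["hand_eye"])
    c=P@M[:3,:3].T+M[:3,3]; p=c@d["camera_matrix"].T; return p[:,:2]/p[:,2:]
E
python3 - <<'E'
from h import *
d=eyes.get_image("top"); im=d["img"]
c=cv2.resize(im[180:310,130:450],None,fx=2.5,fy=2.5,interpolation=cv2.INTER_CUBIC); cv2.imwrite("pics/crop1.png",c)
g=im.max(axis=2)
def rect(mask,x0,y0,x1,y1,z,name):
    m=np.zeros_like(g);m[y0:y1,x0:x1]=mask[y0:y1,x0:x1]
    pts=cv2.findNonZero(m)[:,0]
    W=cast(pts,d,z)[:,:2]
    r=cv2.minAreaRect((W*1000).astype(np.float32)); print(name,len(pts),np.round(r[0],1),np.round(r[1],1),round(r[2],1))
    return W
dark=(g<50).astype(np.uint8)
rect(dark,270,205,330,285,0,"close")
rect(dark,365,220,425,295,0,"fill")
wh=(im.min(axis=2)>190).astype(np.uint8)
rect(wh,195,230,235,295,0.018,"lid plate")
E
```

```text
close 88 [531.4 105. ] [ 87.2 130.4] 85.4
fill 234 [ 490.3 -136.1] [131.6  88.8] 8.4
lid plate 914 [484.8 317.3] [ 59.2 106.1] 87.4
```

View pics/crop1.png

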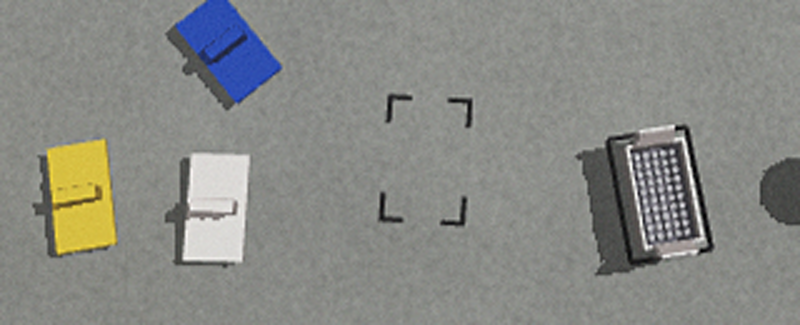

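```bash
cat >> h.py <<'E'
def goto(x,y,z,angdeg,s=None):
    "deltas for servo call: tool x axis at angdeg in world, tool pointing down"
    s=s or arm.read_state(); R=np.array(s["orientation"]);p=np.array(s["tool_pos"])
    d=R.T@(np.array([x,y,z])-p)*1000
    a=np.degrees(np.arctan2(R[1,0],R[0,0])); yaw=-np.radians(angdeg-a)
    print("dx dy dz",np.round(d,1),"yaw",round(yaw,4),"| t",round(s["time"],2),"pos",np.round(p,4),"ang",round(a,2),"z-axis",np.round(R[:,2],4),"F",np.round(s["wrist_force"],1),"w",round(s["width"],3))
E
python3 -c "
from h import *
goto(.49,-.136,.17,8.4)"
```

```text
dx dy dz [501.1 513.1  86.3] yaw -0.5884 | t 0.2 pos [0.2564 0.5422 0.2557] ang -25.32 z-axis [-3.0e-04 -1.1e-03 -1.0e+00] F [-0.4  0.2 -1.2] w 0.996
```

Request:
servo_tool([
  {"dx":501,"dy":513,"dz":86,"yaw":-0.588,"jaw":-1},
  {"dx":501,"dy":513,"dz":86,"yaw":-0.588,"jaw":-1},
  {"dx":501,"dy":513,"dz":86,"yaw":-0.588,"jaw":-1},
  {"dx":501,"dy":513,"dz":86,"yaw":-0.588,"jaw":-1},
  {"dx":501,"dy":513,"dz":86,"yaw":-0.588,"jaw":-1},
  {"dx":501,"dy":513,"dz":86,"yaw":-0.588,"jaw":-1},
  {"dx":501,"dy":513,"dz":86,"yaw":-0.588,"jaw":-1},
  {"dx":501,"dy":513,"dz":86,"yaw":-0.588,"jaw":-1},
  {"dx":501,"dy":513,"dz":86,"yaw":-0.588,"jaw":-1},
  {"dx":501,"dy":513,"dz":86,"yaw":-0.588,"jaw":-1},
  {"dx":501,"dy":513,"dz":86,"yaw":-0.588,"jaw":-1},
  {"dx":501,"dy":513,"dz":86,"yaw":-0.588,"jaw":-1},
  {"dx":501,"dy":513,"dz":86,"yaw":-0.588,"jaw":-1},
  {"dx":501,"dy":513,"dz":86,"yaw":-0.588,"jaw":-1},
  {"dx":501,"dy":513,"dz":86,"yaw":-0.588,"jaw":-1},
  {"dx":501,"dy":513,"dz":86,"yaw":-0.588,"jaw":-1},
  {"dx":501,"dy":513,"dz":86,"yaw":-0.588,"jaw":-1},
  {"dx":501,"dy":513,"dz":86,"yaw":-0.588,"jaw":-1},
  {"dx":501,"dy":513,"dz":86,"yaw":-0.588,"jaw":-1},
  {"dx":501,"dy":513,"dz":86,"yaw":-0.588,"jaw":-1},
])

```text
time: 1.87
tool_pos: [0.4898, -0.1363, 0.1697]
orientation: [[0.99, 0.143, -0.001], [0.143, -0.99, -0.0], [-0.001, -0.0, -1.0]]
wrist_force: [-0.2, 0.1, -0.8]
width: 0.996
```

Run:
```python
from h import *
s=arm.read_state();d=eyes.get_image("wrist");cv2.imwrite("pics/w1.png",d["img"]);np.save("w1.npy",s,allow_pickle=True)
t=eyes.get_image("top");cv2.imwrite("pics/t1.png",cv2.resize(t["img"][180:310,330:530],None,fx=4,fy=4))
c=proj([[.49,-.136,.045]],d,s);print(c, s["joint_pos"])
```

```text
[[311.35463393 195.89539331]] [ 1.25241494e-01 -1.99716064e-01 -2.98477067e-01 -1.32781761e-04
 -1.47352240e+00  1.58942722e+00]
```

View pics/w1.png

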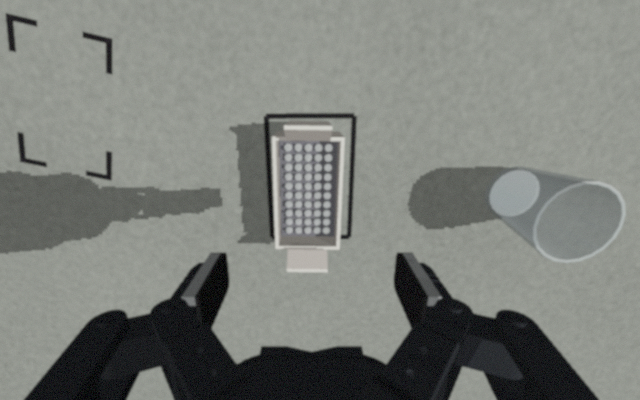

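Run:
```python
import cv2
im=cv2.imread("pics/w1.png");cv2.imwrite("pics/w1c.png",cv2.resize(im[105:280,230:380],None,fx=3.4,fy=3.4,interpolation=cv2.INTER_CUBIC))
```

```text
(no output)
```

View pics/w1c.png

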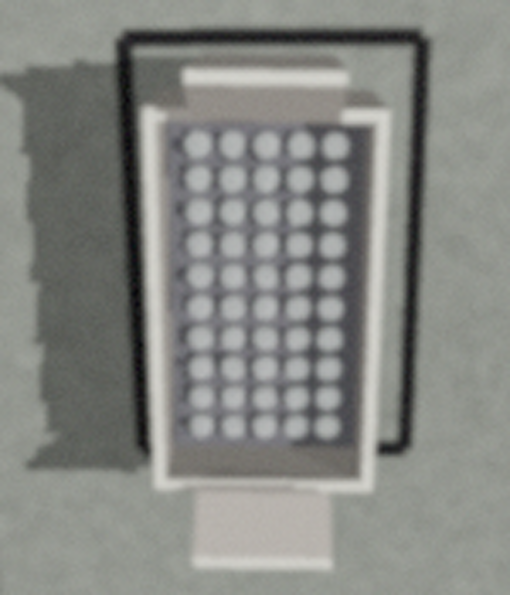

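Run:
```python
from h import *
s=np.load("w1.npy",allow_pickle=True).item();d=eyes.get_image("wrist");im=d["img"]
c=np.array([[143,105],[392,108],[374,492],[155,492]])/3.4+[230,105]
W=cast(c,d,.045,s)*1000; print(np.round(W,1)); print("centre",W.mean(0)); e=W[0]+W[1]-W[2]-W[3]; print("ang",np.degrees(np.arctan2(e[1],e[0])),"len",np.linalg.norm(e)/2,np.linalg.norm(W[0]-W[1]),np.linalg.norm(W[2]-W[3]))
g=im.max(axis=2);
for (x0,y0,x1,y1) in [(0,0,130,190)]:
    m=np.zeros_like(g);m[y0:y1,x0:x1]=(g<55)[y0:y1,x0:x1]
    # drop big shadows
    n,l,st,_=cv2.connectedComponentsWithStats(m)
    P=[]
    for i in range(1,n):
        if 20<st[i,4]<400: P+=np.argwhere(l==i)[:,::-1].tolist(); print(st[i])
    V=cast(P,d,0,s)*1000; print(cv2.minAreaRect(V[:,:2].astype(np.float32)))
```

```text
[[ 537.   -96.4   45. ]
 [ 545.  -156.3   45. ]
 [ 441.  -170.4   45. ]
 [ 432.3 -110.4   45. ]]
centre [ 488.82192763 -133.37224807   45.        ]
ang 7.636564740510882 len 105.30850735205233 60.39985745263708 60.60323622924336
[ 10  15  29  35 221]
[ 87  34  27  39 190]
[ 21 133  26  32 138]
[ 89 153  23  26 112]
((532.5611572265625, 104.82508850097656), (87.11325073242188, 130.36476135253906), 85.40541076660156)
```

```bash
python3 -c "
from h import *
goto(.4888,-.1334,.034,7.64)"
```

```text
dx dy dz [ -1.2  -1.5 136.7] yaw 0.0141 | t 2.02 pos [ 0.4901 -0.1347  0.1707] ang 8.45 z-axis [ 7.e-04  1.e-04 -1.e+00] F [ 0.5  0.3 -0.4] w 1.001
```

Run:
```python
from h import *
for i in range(6):
    s=arm.read_state();R=np.array(s["orientation"]);print(np.round(s["tool_pos"],4),np.degrees(np.arctan2(R[1,0],R[0,0])),np.round(s["joint_pos"],4),s["time"]);eyes.get_image("wrist")
```

```text
[ 0.4901 -0.1347  0.1707] 8.448617575919481 [ 0.1287 -0.2023 -0.2989  0.     -1.4735  1.5895] 2.0167
[ 0.4901 -0.1346  0.1708] 8.471266660852073 [ 0.129  -0.2025 -0.2988  0.     -1.4735  1.5896] 2.0667
[ 0.4902 -0.1345  0.1708] 8.480706955002937 [ 1.2910e-01 -2.0250e-01 -2.9880e-01  1.0000e-04 -1.4734e+00  1.5897e+00] 2.1167
[ 0.4902 -0.1346  0.1708] 8.477372036873485 [ 0.1289 -0.2024 -0.2987  0.     -1.4734  1.5898] 2.1667
[ 0.4902 -0.1347  0.1708] 8.468214572206119 [ 1.2870e-01 -2.0220e-01 -2.9870e-01  1.0000e-04 -1.4734e+00  1.5899e+00] 2.2167
[ 0.4902 -0.1349  0.1707] 8.452719972713036 [ 1.2840e-01 -2.0200e-01 -2.9860e-01  1.0000e-04 -1.4734e+00  1.5899e+00] 2.2667
```

Request:
servo_tool([
  {"dx":-1.3,"dy":-1.3,"dz":35,"yaw":0.014,"jaw":-1},
  {"dx":-1.3,"dy":-1.3,"dz":70,"yaw":0.014,"jaw":-1},
  {"dx":-1.3,"dy":-1.3,"dz":95,"yaw":0.014,"jaw":-1},
  {"dx":-1.3,"dy":-1.3,"dz":115,"yaw":0.014,"jaw":-1},
  {"dx":-1.3,"dy":-1.3,"dz":130,"yaw":0.014,"jaw":-1},
  {"dx":-1.3,"dy":-1.3,"dz":136.5,"yaw":0.014,"jaw":-1},
  {"dx":-1.3,"dy":-1.3,"dz":136.5,"yaw":0.014,"jaw":-1},
  {"dx":-1.3,"dy":-1.3,"dz":136.5,"yaw":0.014,"jaw":-1},
  {"dx":-1.3,"dy":-1.3,"dz":136.5,"yaw":0.014,"jaw":-1},
])

```text
time: 3.07
tool_pos: [0.4895, -0.1345, 0.0354]
orientation: [[0.991, 0.132, 0.002], [0.132, -0.991, -0.0], [0.002, 0.001, -1.0]]
wrist_force: [-0.4, 0.2, -0.3]
width: 0.998
```

Request:
servo_tool([
  {"jaw":-0.2},
  {"jaw":-0.2},
  {"jaw":0.0},
  {"jaw":0.2},
  {"jaw":0.5},
  {"jaw":0.5},
  {"jaw":0.5},
  {"jaw":0.5},
  {"jaw":0.5},
  {"jaw":0.5},
], force=30)

```text
validation failed for argument at $.de...
```

Run:
```python
from h import *
goto(.532,.105,.034,-4.6)
s=arm.read_state();d=eyes.get_image("wrist");cv2.imwrite("pics/w2.png",d["img"]);t=eyes.get_image("scene");cv2.imwrite("pics/s2.png",cv2.resize(t["img"][80:230,230:430],None,fx=4,fy=4))
```

```text
dx dy dz [  73.8 -231.8    1.4] yaw 0.2128 | t 3.07 pos [ 0.4895 -0.1345  0.0354] ang 7.6 z-axis [ 2.2e-03 -4.0e-04 -1.0e+00] F [-0.4  0.2 -0.3] w 0.998
```

View pics/w2.png

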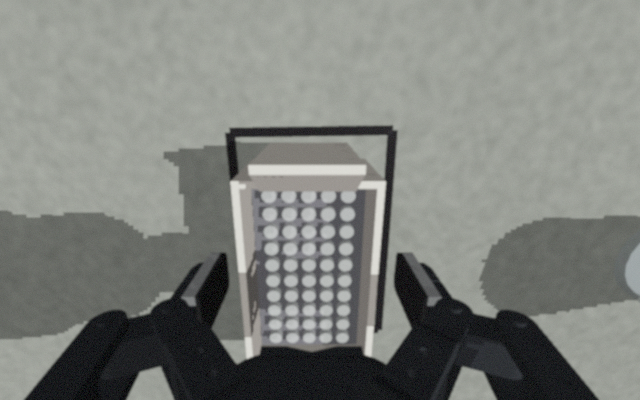

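View pics/s2.png

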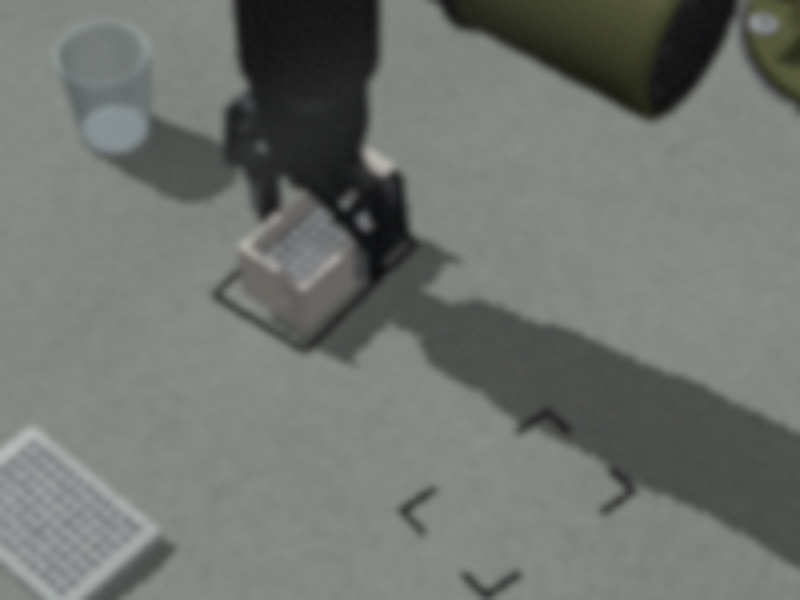

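The wrist view shows the box (rims x≈240 and 380) centred between the pads (x≈225 and 400). The closing call was refused, so I'll send it again with every field filled in.

Request:
servo_tool([
  {"dx":0,"dy":0,"dz":0,"yaw":0,"jaw":-0.2},
  {"dx":0,"dy":0,"dz":0,"yaw":0,"jaw":0.0},
  {"dx":0,"dy":0,"dz":0,"yaw":0,"jaw":0.2},
  {"dx":0,"dy":0,"dz":0,"yaw":0,"jaw":0.5},
  {"dx":0,"dy":0,"dz":0,"yaw":0,"jaw":0.5},
  {"dx":0,"dy":0,"dz":0,"yaw":0,"jaw":0.5},
  {"dx":0,"dy":0,"dz":0,"yaw":0,"jaw":0.5},
  {"dx":0,"dy":0,"dz":0,"yaw":0,"jaw":0.5},
], force=30)

```text
time: 3.83
tool_pos: [0.489, -0.1344, 0.0345]
orientation: [[0.991, 0.132, 0.001], [0.132, -0.991, -0.0], [0.001, 0.0, -1.0]]
wrist_force: [-1.4, 2.6, 5.7]
width: 0.7
```

Run:
```python
from h import *
goto(.532,.105,.0345,-4.6)
```

```text
dx dy dz [ 7.420e+01 -2.316e+02  1.000e-01] yaw 0.2126 | t 3.83 pos [ 0.489  -0.1344  0.0345] ang 7.58 z-axis [ 1.1e-03 -1.0e-04 -1.0e+00] F [-1.4  2.6  5.7] w 0.7
```

Request:
servo_tool([
  {"dx":1.5,"dy":-4.6,"dz":0,"yaw":0.004,"jaw":0.5},
  {"dx":4.5,"dy":-14,"dz":0,"yaw":0.013,"jaw":0.5},
  {"dx":9,"dy":-28,"dz":0,"yaw":0.026,"jaw":0.5},
  {"dx":13.5,"dy":-42,"dz":0,"yaw":0.039,"jaw":0.5},
  {"dx":18,"dy":-56,"dz":0,"yaw":0.052,"jaw":0.5},
  {"dx":22.5,"dy":-70,"dz":0,"yaw":0.065,"jaw":0.5},
  {"dx":27,"dy":-84,"dz":0,"yaw":0.078,"jaw":0.5},
  {"dx":31.5,"dy":-98,"dz":0,"yaw":0.091,"jaw":0.5},
  {"dx":36,"dy":-112,"dz":0,"yaw":0.104,"jaw":0.5},
  {"dx":40.5,"dy":-126,"dz":0,"yaw":0.117,"jaw":0.5},
  {"dx":45,"dy":-140,"dz":0,"yaw":0.13,"jaw":0.5},
  {"dx":49.5,"dy":-154,"dz":0,"yaw":0.143,"jaw":0.5},
  {"dx":54,"dy":-168,"dz":0,"yaw":0.156,"jaw":0.5},
  {"dx":58.5,"dy":-182,"dz":0,"yaw":0.169,"jaw":0.5},
  {"dx":63,"dy":-196,"dz":0,"yaw":0.182,"jaw":0.5},
  {"dx":67,"dy":-209,"dz":0,"yaw":0.193,"jaw":0.5},
  {"dx":71,"dy":-221,"dz":0,"yaw":0.203,"jaw":0.5},
  {"dx":73.5,"dy":-229,"dz":0,"yaw":0.21,"jaw":0.5},
  {"dx":74,"dy":-231.6,"dz":0,"yaw":0.213,"jaw":0.5},
  {"dx":74,"dy":-231.6,"dz":0,"yaw":0.213,"jaw":0.5},
])

```text
time: 5.5
tool_pos: [0.532, 0.105, 0.0346]
orientation: [[0.997, -0.08, 0.001], [-0.08, -0.997, -0.001], [0.001, 0.001, -1.0]]
wrist_force: [-0.4, -2.1, 5.5]
width: 0.694
```

Request:
servo_tool([
  {"dx":0,"dy":0,"dz":0,"yaw":0,"jaw":0.5},
  {"dx":0,"dy":0,"dz":0,"yaw":0,"jaw":0.5},
  {"dx":0,"dy":0,"dz":0,"yaw":0,"jaw":0.5},
])

```text
time: 5.75
tool_pos: [0.532, 0.105, 0.0345]
orientation: [[0.997, -0.081, 0.001], [-0.081, -0.997, -0.0], [0.001, 0.0, -1.0]]
wrist_force: [0.1, -0.2, 4.7]
width: 0.695
```

Run:
```python
from h import *
goto(.532,.105,.0345,-4.6)
s=arm.read_state();d=eyes.get_image("wrist");cv2.imwrite("pics/w3.png",d["img"])
```

```text
dx dy dz [ 0. -0.  0.] yaw -0.0004 | t 5.75 pos [0.532  0.105  0.0345] ang -4.62 z-axis [ 1.5e-03 -2.0e-04 -1.0e+00] F [ 0.1 -0.2  4.7] w 0.695
```

View pics/w3.png

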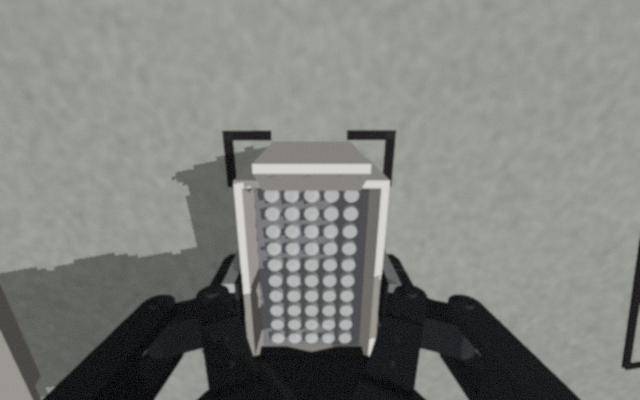

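The box sits symmetrically between the far brackets: outer edges at x≈223 and 395, box rim at 234–390. I'll release, rise and check.

Request:
servo_tool([
  {"dx":0,"dy":0,"dz":0,"yaw":0,"jaw":0.2},
  {"dx":0,"dy":0,"dz":0,"yaw":0,"jaw":0.0},
  {"dx":0,"dy":0,"dz":0,"yaw":0,"jaw":-0.5},
  {"dx":0,"dy":0,"dz":0,"yaw":0,"jaw":-1},
  {"dx":0,"dy":0,"dz":0,"yaw":0,"jaw":-1},
  {"dx":0,"dy":0,"dz":0,"yaw":0,"jaw":-1},
  {"dx":0,"dy":0,"dz":-10,"yaw":0,"jaw":-1},
  {"dx":0,"dy":0,"dz":-35,"yaw":0,"jaw":-1},
  {"dx":0,"dy":0,"dz":-70,"yaw":0,"jaw":-1},
  {"dx":0,"dy":0,"dz":-105,"yaw":0,"jaw":-1},
  {"dx":0,"dy":0,"dz":-130,"yaw":0,"jaw":-1},
  {"dx":0,"dy":0,"dz":-140,"yaw":0,"jaw":-1},
  {"dx":0,"dy":0,"dz":-140,"yaw":0,"jaw":-1},
  {"dx":0,"dy":0,"dz":-140,"yaw":0,"jaw":-1},
  {"dx":0,"dy":0,"dz":-140,"yaw":0,"jaw":-1},
])

```text
time: 7.05
tool_pos: [0.5307, 0.1047, 0.1722]
orientation: [[0.997, -0.081, -0.002], [-0.081, -0.997, -0.001], [-0.002, 0.001, -1.0]]
wrist_force: [-0.7, 0.2, 0.2]
width: 0.997
```

Run:
```python
from h import *
eyes.get_image("top")
goto(.485,.317,.145,-2.6)
s=arm.read_state();np.save("w4.npy",s,allow_pickle=True);d=eyes.get_image("wrist");im=d["img"]
cv2.imwrite("pics/w4.png",im)
cv2.imwrite("pics/w4c.png",cv2.resize(im[100:280,220:400],None,fx=3.3,fy=3.3,interpolation=cv2.INTER_CUBIC))
```

```text
dx dy dz [ -62.6 -208.    26.9] yaw -0.0355 | t 7.1 pos [0.5307 0.1046 0.172 ] ang -4.63 z-axis [-0.0028 -0.0011 -1.    ] F [-0.8 -0.6 -0.8] w 0.998
```

View pics/w4.png

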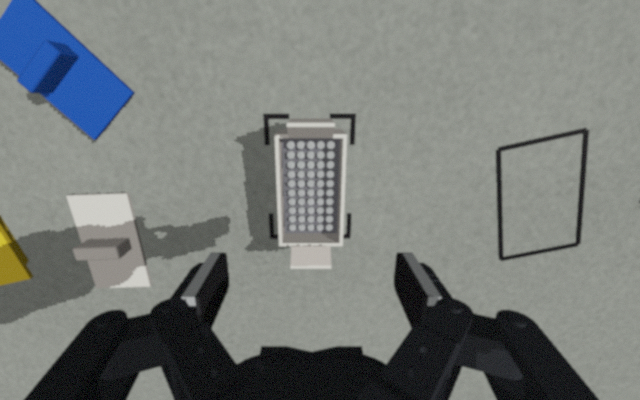

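View pics/w4c.png

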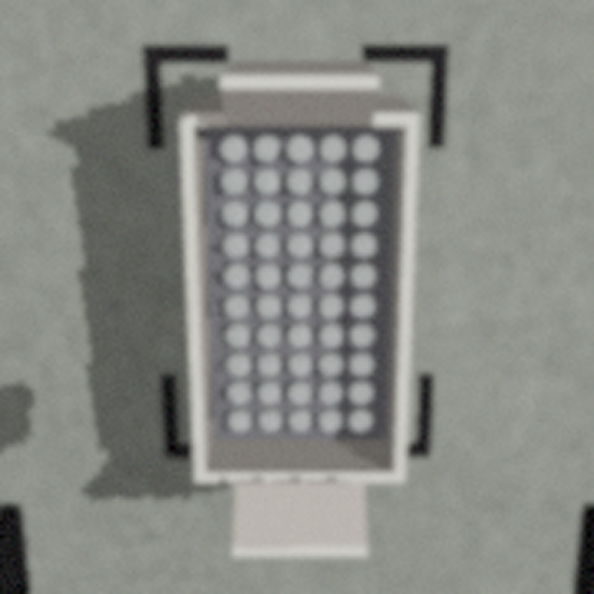

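```bash
cat >> h.py <<'E'
def quad(c,z,d,s):
    W=cast(c,d,z,s)*1000; e=W[0]+W[1]-W[2]-W[3]; f=W[1]-W[0]+W[2]-W[3]
    print("centre",np.round(W.mean(0),1),"ang",round(np.degrees(np.arctan2(e[1],e[0])),2),"ang from short",round(np.degrees(np.arctan2(f[0],-f[1])),2),"L",round(np.linalg.norm(e)/2,1),"W",round(np.linalg.norm(f)/2,1))
E
python3 - <<'E'
from h import *
s=np.load("w4.npy",allow_pickle=True).item();d=eyes.get_image("wrist")
o=[220,100]
quad(np.array([[178,112],[420,114],[404,482],[194,482]])/3.3+o,.045,d,s)
quad(np.array([[144,46],[446,46],[429,456],[165,456]])/3.3+o,0,d,s)
E
```

```text
centre [532.  105.3  45. ] ang -4.66 ang from short -4.9 L 104.2 W 60.5
centre [531.7 106.2   0. ] ang -4.45 ang from short -4.66 L 132.8 W 88.4
```

Box rim centre is (532.0, 105.3) at −4.7°, bracket centre (531.7, 106.2) at −4.5°, so it is square inside and about 1 mm off. Next is the lid, gripping the rib across its 14 mm thickness.

Run:
```python
from h import *
goto(.485,.317,.17,-92.6)
```

```text
dx dy dz [ -62.9 -208.     2.1] yaw 1.5354 | t 7.2 pos [0.5309 0.1046 0.1723] ang -4.63 z-axis [-0.0023 -0.0013 -1.    ] F [-0.6 -0.2  0.1] w 0.997
```

Request:
servo_tool([
  {"dx":-63,"dy":-208,"dz":3,"yaw":1.535,"jaw":0},
  {"dx":-63,"dy":-208,"dz":3,"yaw":1.535,"jaw":0},
  {"dx":-63,"dy":-208,"dz":3,"yaw":1.535,"jaw":0},
  {"dx":-63,"dy":-208,"dz":3,"yaw":1.535,"jaw":0},
  {"dx":-63,"dy":-208,"dz":3,"yaw":1.535,"jaw":0},
  {"dx":-63,"dy":-208,"dz":3,"yaw":1.535,"jaw":0},
  {"dx":-63,"dy":-208,"dz":3,"yaw":1.535,"jaw":0},
  {"dx":-63,"dy":-208,"dz":3,"yaw":1.535,"jaw":0},
  {"dx":-63,"dy":-208,"dz":3,"yaw":1.535,"jaw":0},
  {"dx":-63,"dy":-208,"dz":3,"yaw":1.535,"jaw":0},
  {"dx":-63,"dy":-208,"dz":3,"yaw":1.535,"jaw":0},
  {"dx":-63,"dy":-208,"dz":3,"yaw":1.535,"jaw":0},
  {"dx":-63,"dy":-208,"dz":3,"yaw":1.535,"jaw":0},
  {"dx":-63,"dy":-208,"dz":3,"yaw":1.535,"jaw":0},
  {"dx":-63,"dy":-208,"dz":3,"yaw":1.535,"jaw":0},
  {"dx":-63,"dy":-208,"dz":3,"yaw":1.535,"jaw":0},
  {"dx":-63,"dy":-208,"dz":3,"yaw":1.535,"jaw":0},
])

```text
time: 8.62
tool_pos: [0.4854, 0.3172, 0.1705]
orientation: [[-0.043, -0.999, -0.0], [-0.999, 0.043, -0.001], [0.001, 0.0, -1.0]]
wrist_force: [0.1, 0.0, 0.9]
width: 0.5
```

Run:
```python
from h import *
goto(.485,.317,.17,-92.6)
s=arm.read_state();np.save("w5.npy",s,allow_pickle=True);d=eyes.get_image("wrist");im=d["img"]
cv2.imwrite("pics/w5.png",im)
```

```text
dx dy dz [0.2 0.4 0.5] yaw 0.0019 | t 8.62 pos [0.4854 0.3172 0.1705] ang -92.49 z-axis [-3.e-04 -5.e-04 -1.e+00] F [0.1 0.  0.9] w 0.5
```

View pics/w5.png

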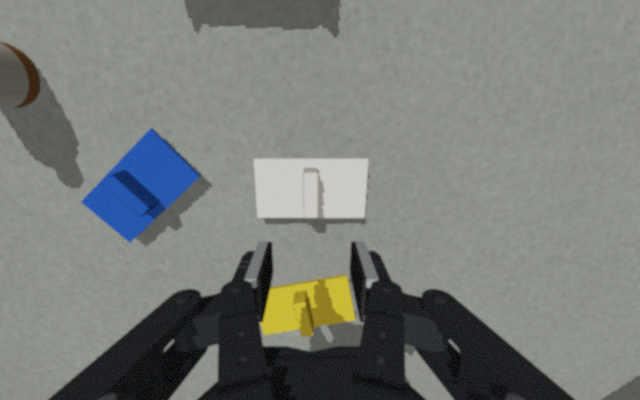

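Run:
```python
from h import *
im=cv2.imread("pics/w5.png")
cv2.imwrite("pics/w5c.png",cv2.resize(im[145:245,240:380],None,fx=5,fy=5,interpolation=cv2.INTER_CUBIC))
```

```text
(no output)
```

View pics/w5c.png

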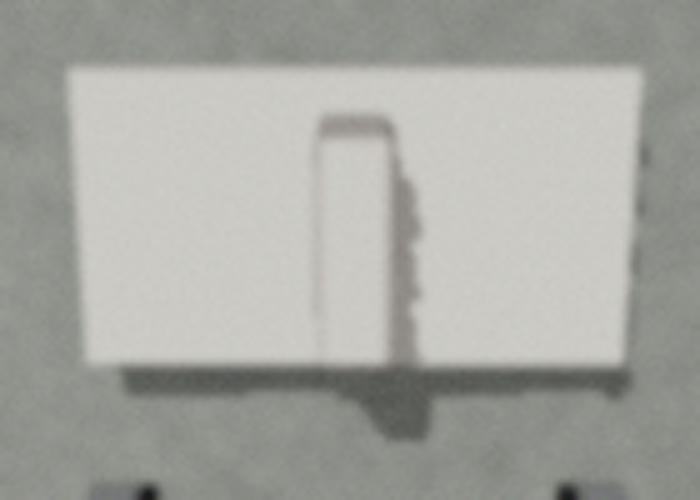

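Run:
```python
from h import *
s=np.load("w5.npy",allow_pickle=True).item();d=eyes.get_image("wrist")
o=[240,145]
W=cast(np.array([[67,65],[644,67],[625,364],[85,364]])/5+o,d,.018,s)*1000
print(np.round(W,1),"c",W.mean(0)); e=W[0]+W[3]-W[1]-W[2];print("ang",np.degrees(np.arctan2(e[1],e[0])),np.linalg.norm(e)/2)
V=cast(np.array([[320,140],[390,140],[390,360],[322,360]])/5+o,d,.040,s)*1000; print(np.round(V,1),V.mean(0))
goto(*(W.mean(0)[:2]/1000),.045,np.degrees(np.arctan2(e[1],e[0]))-90)
```

```text
[[538.3 286.6  18. ]
 [429.7 291.7  18. ]
 [432.3 352.2  18. ]
 [541.1 347.5  18. ]] c [485.32775903 319.51019745  18.        ]
ang -2.5757289791244977 108.8251103276669
[[490.6 297.7  40. ]
 [478.3 298.2  40. ]
 [479.8 340.1  40. ]
 [492.3 339.5  40. ]] [485.23922987 318.87811268  40.        ]
dx dy dz [ -2.3   0.2 125.7] yaw 0.0009 | t 8.72 pos [0.4854 0.3172 0.1707] ang -92.52 z-axis [-1.e-04 -2.e-04 -1.e+00] F [ 0.1 -0.   0.3] w 0.502
```

Request:
servo_tool([
  {"dx":-2.2,"dy":0.1,"dz":35,"yaw":0,"jaw":0},
  {"dx":-2.2,"dy":0.1,"dz":70,"yaw":0,"jaw":0},
  {"dx":-2.2,"dy":0.1,"dz":95,"yaw":0,"jaw":0},
  {"dx":-2.2,"dy":0.1,"dz":112,"yaw":0,"jaw":0},
  {"dx":-2.2,"dy":0.1,"dz":120,"yaw":0,"jaw":0},
  {"dx":-2.2,"dy":0.1,"dz":124.5,"yaw":0,"jaw":0},
  {"dx":-2.2,"dy":0.1,"dz":124.5,"yaw":0,"jaw":0},
  {"dx":-2.2,"dy":0.1,"dz":124.5,"yaw":0,"jaw":0.2},
  {"dx":-2.2,"dy":0.1,"dz":124.5,"yaw":0,"jaw":0.4},
  {"dx":-2.2,"dy":0.1,"dz":124.5,"yaw":0,"jaw":0.6},
  {"dx":-2.2,"dy":0.1,"dz":124.5,"yaw":0,"jaw":0.8},
  {"dx":-2.2,"dy":0.1,"dz":124.5,"yaw":0,"jaw":1},
  {"dx":-2.2,"dy":0.1,"dz":124.5,"yaw":0,"jaw":1},
  {"dx":-2.2,"dy":0.1,"dz":124.5,"yaw":0,"jaw":1},
  {"dx":-2.2,"dy":0.1,"dz":124.5,"yaw":0,"jaw":1},
], force=60)

```text
time: 9.97
tool_pos: [0.486, 0.32, 0.0477]
orientation: [[-0.045, -0.999, 0.002], [-0.999, 0.045, 0.001], [-0.001, -0.002, -1.0]]
wrist_force: [-1.8, 0.1, 6.0]
width: 0.146
```

Run:
```python
from h import *
goto(.485,.319,.046,-92.6)
d=eyes.get_image("wrist");im=d["img"]
cv2.imwrite("pics/w6.png",im)
```

```text
dx dy dz [1.1 0.9 1.7] yaw 0.0007 | t 9.97 pos [0.486  0.32   0.0477] ang -92.56 z-axis [ 0.0018  0.0013 -1.    ] F [-1.8  0.1  6. ] w 0.146
```

View pics/w6.png

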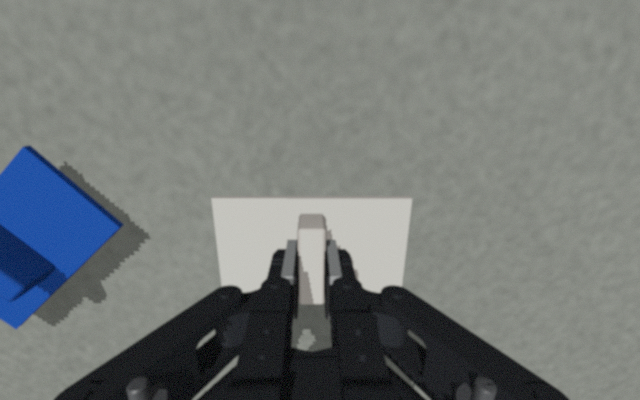

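The rib is between the pads (x≈290–335, y≈245–300) and the plate's far edge is level at y≈198, from x 212 to 412. Lifting now.

Request:
servo_tool([
  {"dx":0,"dy":0,"dz":-5,"yaw":0,"jaw":1},
  {"dx":0,"dy":0,"dz":-20,"yaw":0,"jaw":1},
  {"dx":0,"dy":0,"dz":-45,"yaw":0,"jaw":1},
  {"dx":0,"dy":0,"dz":-75,"yaw":0,"jaw":1},
  {"dx":0,"dy":0,"dz":-95,"yaw":0,"jaw":1},
  {"dx":0,"dy":0,"dz":-105,"yaw":0,"jaw":1},
  {"dx":0,"dy":0,"dz":-105,"yaw":0,"jaw":1},
  {"dx":0,"dy":0,"dz":-105,"yaw":0,"jaw":1},
  {"dx":0,"dy":0,"dz":-105,"yaw":0,"jaw":1},
])

```text
time: 10.77
tool_pos: [0.4846, 0.3189, 0.1489]
orientation: [[-0.045, -0.999, -0.003], [-0.999, 0.045, -0.002], [0.002, 0.003, -1.0]]
wrist_force: [0.3, 0.5, -0.5]
width: 0.145
```

Run:
```python
from h import *
eyes.get_image("top")
s=arm.read_state();d=eyes.get_image("wrist");im=d["img"]
goto(.532,.1053,.14,-94.65)
cv2.imwrite("pics/w7.png",im)
cv2.imwrite("pics/w7c.png",cv2.resize(im[180:310,190:430],None,fx=3.3,fy=3.3,interpolation=cv2.INTER_CUBIC))
t=eyes.get_image("scene");cv2.imwrite("pics/s7.png",cv2.resize(t["img"][150:350,330:530],None,fx=3,fy=3,interpolation=cv2.INTER_CUBIC))
```

```text
dx dy dz [211.2 -56.8   9.5] yaw 0.0361 | t 10.87 pos [0.4848 0.3189 0.1491] ang -92.58 z-axis [-0.0025 -0.0024 -1.    ] F [-0.2 -0.3 -1.1] w 0.141
```

View pics/w7c.png

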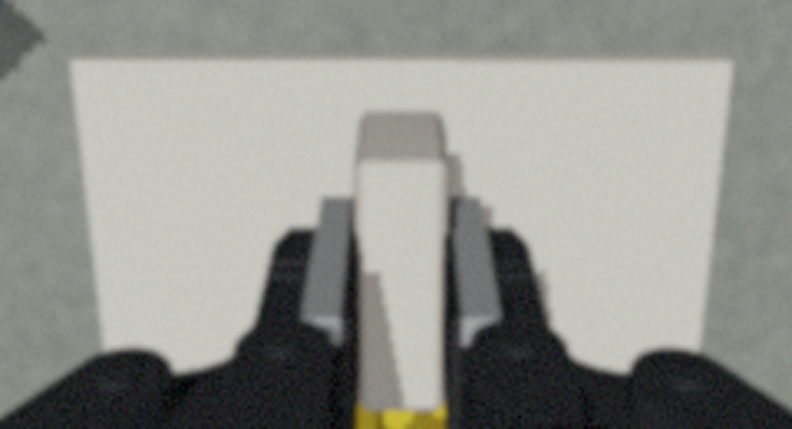

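View pics/s7.png

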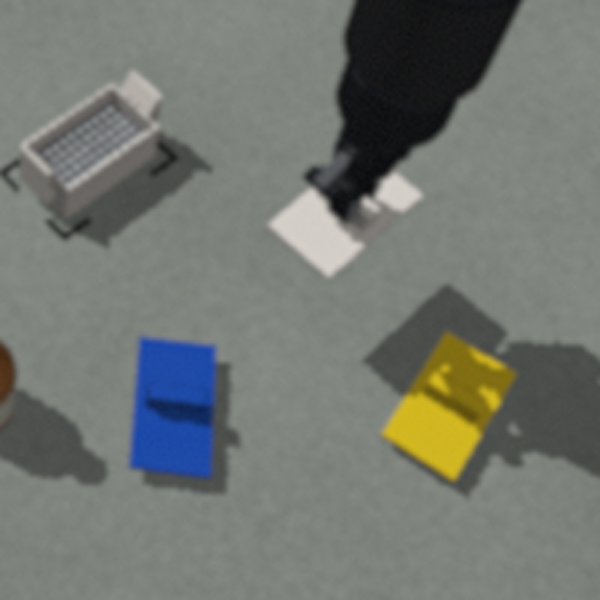

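Run:
```python
from h import *
d=eyes.get_image("wrist");K=d["camera_matrix"];H=np.array(d["hand_eye"])
px=np.array([[70,60],[733,60],[359,160],[445,160]])/3.3+[190,180]
r=np.c_[px,np.ones(4)]@np.linalg.inv(K).T@H[:3,:3].T;o=H[:3,3]
for z in (.027,.0285,.030):
    P=o+r*((z-o[2])/r[:,2])[:,None]
    print(z,np.round(P[:2]*1000,1).tolist(),"L",np.linalg.norm(P[0]-P[1])*1000,"lidcentre x",P[:2,0].mean()*1000-30,"y",P[:2,1].mean()*1000)
    Q=o+r*((z-.022-o[2])/r[:,2])[:,None]; print("  rib end",np.round(Q[2:]*1000,1).tolist())
```

```text
0.027 [[31.5, -52.6, 27.0], [31.5, 53.6, 27.0]] L 106.16123555515685 lidcentre x 1.4730462099770456 y 0.5004240551090069
  rib end [[24.2, -5.5, 5.0], [24.2, 6.6, 5.0]]
0.0285 [[30.9, -53.1, 28.5], [31.0, 54.1, 28.5]] L 107.25959664902267 lidcentre x 0.9550026760447601 y 0.502408963249594
  rib end [[23.5, -5.6, 6.5], [23.5, 6.7, 6.5]]
0.03 [[30.4, -53.7, 30.0], [30.5, 54.7, 30.0]] L 108.35795774288849 lidcentre x 0.436959142112471 y 0.5043938713901776
  rib end [[22.8, -5.6, 8.0], [22.8, 6.8, 8.0]]
```

Run:
```python
from h import *
goto(.5325,.1058,.14,-94.65)
```

```text
dx dy dz [210.9 -57.   10.2] yaw 0.0361 | t 10.97 pos [0.485  0.3191 0.1499] ang -92.58 z-axis [-0.0015 -0.0018 -1.    ] F [-1.   0.4 -0.8] w 0.145
```

Request:
servo_tool([
  {"dx":10,"dy":-3,"dz":0,"yaw":0.002,"jaw":1},
  {"dx":30,"dy":-8,"dz":1,"yaw":0.005,"jaw":1},
  {"dx":55,"dy":-15,"dz":2,"yaw":0.01,"jaw":1},
  {"dx":80,"dy":-22,"dz":4,"yaw":0.014,"jaw":1},
  {"dx":105,"dy":-28,"dz":5,"yaw":0.018,"jaw":1},
  {"dx":130,"dy":-35,"dz":6,"yaw":0.022,"jaw":1},
  {"dx":155,"dy":-42,"dz":7,"yaw":0.027,"jaw":1},
  {"dx":180,"dy":-49,"dz":9,"yaw":0.031,"jaw":1},
  {"dx":200,"dy":-54,"dz":10,"yaw":0.034,"jaw":1},
  {"dx":211,"dy":-57,"dz":10,"yaw":0.036,"jaw":1},
  {"dx":211,"dy":-57,"dz":10,"yaw":0.036,"jaw":1},
  {"dx":211,"dy":-57,"dz":10,"yaw":0.036,"jaw":1},
  {"dx":211,"dy":-57,"dz":10,"yaw":0.036,"jaw":1},
  {"dx":211,"dy":-57,"dz":10,"yaw":0.036,"jaw":1},
])

```text
time: 12.13
tool_pos: [0.5327, 0.1068, 0.1413]
orientation: [[-0.08, -0.997, -0.0], [-0.997, 0.08, -0.0], [0.0, 0.0, -1.0]]
wrist_force: [-0.6, -0.4, -0.4]
width: 0.146
```

Run:
```python
from h import *
for i in range(2):
  goto(.5325,.1058,.106,-94.65)
  t=eyes.get_image("scene")
cv2.imwrite("pics/s8.png",cv2.resize(t["img"][110:250,280:440],None,fx=4,fy=4,interpolation=cv2.INTER_CUBIC))
```

```text
dx dy dz [ 1.   0.1 35.3] yaw 0.0012 | t 12.13 pos [0.5327 0.1068 0.1413] ang -94.58 z-axis [-1.e-04 -0.e+00 -1.e+00] F [-0.6 -0.4 -0.4] w 0.146
dx dy dz [ 1.1  0.2 35.3] yaw 0.0014 | t 12.18 pos [0.5327 0.1069 0.1413] ang -94.57 z-axis [ 0.  0. -1.] F [ 0.7 -0.6 -0.8] w 0.149
```

View pics/s8.png

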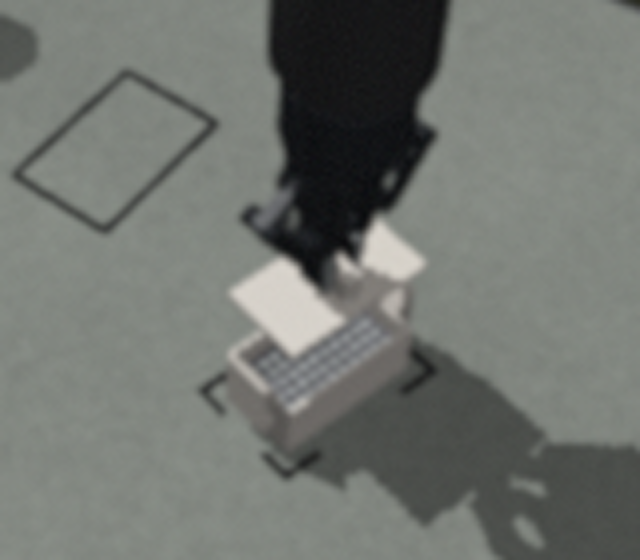

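The lid is level above the box, which is still inside the brackets. Descending to just above the mouth.

Request:
servo_tool([
  {"dx":0.9,"dy":0.1,"dz":8,"yaw":0.001,"jaw":1},
  {"dx":0.9,"dy":0.1,"dz":18,"yaw":0.001,"jaw":1},
  {"dx":0.9,"dy":0.1,"dz":28,"yaw":0.001,"jaw":1},
  {"dx":0.9,"dy":0.1,"dz":36,"yaw":0.001,"jaw":1},
  {"dx":0.9,"dy":0.1,"dz":41,"yaw":0.001,"jaw":1},
  {"dx":0.9,"dy":0.1,"dz":41,"yaw":0.001,"jaw":1},
  {"dx":0.9,"dy":0.1,"dz":41,"yaw":0.001,"jaw":1},
  {"dx":0.9,"dy":0.1,"dz":41,"yaw":0.001,"jaw":1},
], force=80)

```text
time: 12.9
tool_pos: [0.533, 0.1052, 0.1008]
orientation: [[-0.082, -0.997, 0.001], [-0.997, 0.082, -0.0], [-0.0, -0.001, -1.0]]
wrist_force: [0.6, -0.2, -0.6]
width: 0.141
```

Run:
```python
from h import *
d=eyes.get_image("wrist");cv2.imwrite("pics/w9.png",d["img"]);t=eyes.get_image("scene")
goto(.5325,.1058,.095,-94.65)
cv2.imwrite("pics/s9.png",cv2.resize(t["img"][110:250,280:440],None,fx=4,fy=4,interpolation=cv2.INTER_CUBIC))
```

```text
dx dy dz [-0.4  0.6  6. ] yaw -0.0009 | t 13.0 pos [0.533  0.1053 0.101 ] ang -94.7 z-axis [ 1.e-03  3.e-04 -1.e+00] F [-0.3  0.1 -0.6] w 0.14
```

View pics/w9.png

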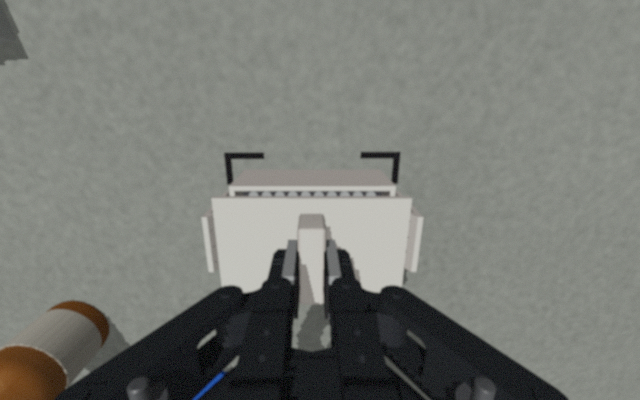

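View pics/s9.png

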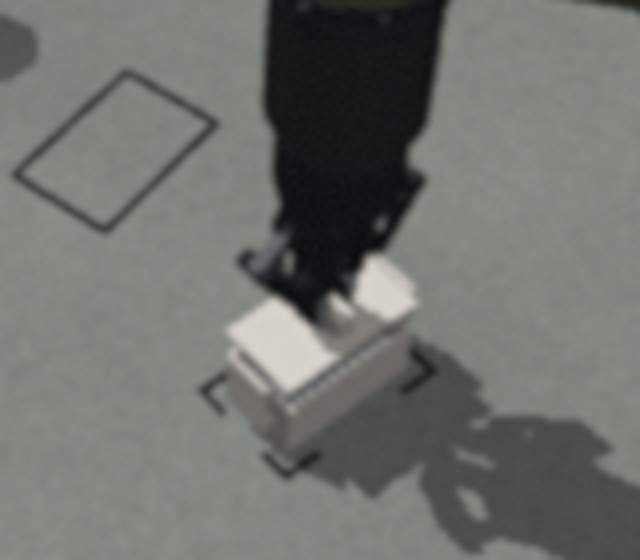

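Run:
```python
from h import *
s=arm.read_state();d=eyes.get_image("wrist")
a=np.radians(-4.65);ux=np.array([np.cos(a),np.sin(a),0]);uy=np.array([-np.sin(a),np.cos(a),0]);c=np.array([.532,.1053,.045])
print(proj([c-uy*.03+ux*.052,c-uy*.03-ux*.052,c-uy*.027],d,s).round(1), proj([c-uy*.03-c*[0,0,1]],d,s))
im=d["img"];print(im[165:202,270].mean(1).round().tolist())
cv2.imwrite("pics/w9c.png",cv2.resize(im[140:220,200:425],None,fx=3.5,fy=3.5,interpolation=cv2.INTER_CUBIC))
```

```text
[[229.2 185.1]
 [395.7 185.1]
 [312.4 189.7]] [[312.25986449 168.52239489]]
[130.0, 133.0, 136.0, 139.0, 140.0, 139.0, 142.0, 140.0, 143.0, 141.0, 139.0, 140.0, 140.0, 143.0, 139.0, 142.0, 140.0, 141.0, 141.0, 145.0, 156.0, 178.0, 187.0, 192.0, 186.0, 159.0, 129.0, 117.0, 133.0, 146.0, 145.0, 145.0, 152.0, 173.0, 188.0, 192.0, 192.0]
```

View pics/w9c.png

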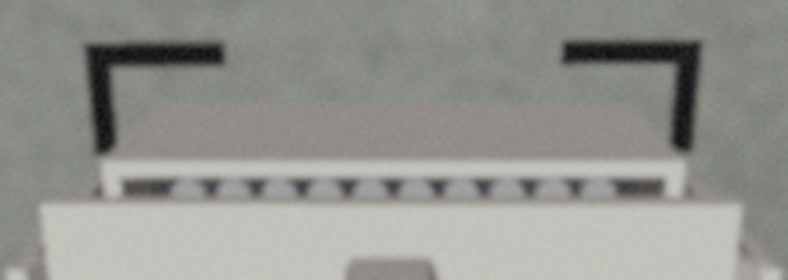

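Predicted and observed rim edges agree within 0.5 px, and the lid and rim are centred on each other at x≈312. Pressing in steps.

Request:
servo_tool([
  {"dx":0,"dy":0,"dz":3,"yaw":0,"jaw":1},
  {"dx":0,"dy":0,"dz":6,"yaw":0,"jaw":1},
  {"dx":0,"dy":0,"dz":9,"yaw":0,"jaw":1},
  {"dx":0,"dy":0,"dz":11,"yaw":0,"jaw":1},
  {"dx":0,"dy":0,"dz":11,"yaw":0,"jaw":1},
  {"dx":0,"dy":0,"dz":11,"yaw":0,"jaw":1},
])

```text
time: 13.55
tool_pos: [0.5328, 0.1052, 0.0894]
orientation: [[-0.082, -0.997, 0.0], [-0.997, 0.082, -0.0], [0.0, -0.0, -1.0]]
wrist_force: [-0.4, -0.2, 1.0]
width: 0.14
```

Request:
servo_tool([
  {"dx":0,"dy":0,"dz":1.5,"yaw":0,"jaw":1},
  {"dx":0,"dy":0,"dz":3,"yaw":0,"jaw":1},
  {"dx":0,"dy":0,"dz":3,"yaw":0,"jaw":1},
  {"dx":0,"dy":0,"dz":3,"yaw":0,"jaw":1},
])

```text
time: 13.88
tool_pos: [0.5335, 0.1053, 0.0878]
orientation: [[-0.082, -0.997, 0.003], [-0.997, 0.082, 0.0], [-0.0, -0.003, -1.0]]
wrist_force: [-0.5, -0.4, 6.0]
width: 0.141
```

Request:
servo_tool([
  {"dx":0,"dy":0,"dz":1.5,"yaw":0,"jaw":1},
  {"dx":0,"dy":0,"dz":3,"yaw":0,"jaw":1},
  {"dx":0,"dy":0,"dz":3,"yaw":0,"jaw":1},
  {"dx":0,"dy":0,"dz":3,"yaw":0,"jaw":1},
])

```text
time: 14.22
tool_pos: [0.5339, 0.1055, 0.0855]
orientation: [[-0.081, -0.997, 0.004], [-0.997, 0.081, 0.001], [-0.001, -0.004, -1.0]]
wrist_force: [-0.6, -0.1, 8.0]
width: 0.14
```

Request:
servo_tool([
  {"dx":0,"dy":0,"dz":1,"yaw":0,"jaw":1},
  {"dx":0,"dy":0,"dz":2,"yaw":0,"jaw":1},
  {"dx":0,"dy":0,"dz":2,"yaw":0,"jaw":1},
  {"dx":0,"dy":0,"dz":2,"yaw":0,"jaw":1},
])

```text
time: 14.55
tool_pos: [0.5339, 0.1055, 0.0834]
orientation: [[-0.081, -0.997, 0.004], [-0.997, 0.081, 0.001], [-0.001, -0.004, -1.0]]
wrist_force: [-1.5, -0.1, 7.0]
width: 0.144
```

Request:
servo_tool([
  {"dx":0,"dy":0,"dz":1,"yaw":0,"jaw":1},
  {"dx":0,"dy":0,"dz":2,"yaw":0,"jaw":1},
  {"dx":0,"dy":0,"dz":2,"yaw":0,"jaw":1},
  {"dx":0,"dy":0,"dz":2,"yaw":0,"jaw":1},
])

```text
time: 14.88
tool_pos: [0.5327, 0.1053, 0.0791]
orientation: [[-0.082, -0.997, -0.0], [-0.997, 0.082, 0.0], [-0.0, 0.0, -1.0]]
wrist_force: [-0.7, -0.1, 2.0]
width: 0.139
```

Request:
servo_tool([
  {"dx":0,"dy":0,"dz":1,"yaw":0,"jaw":1},
  {"dx":0,"dy":0,"dz":2,"yaw":0,"jaw":1},
  {"dx":0,"dy":0,"dz":2,"yaw":0,"jaw":1},
  {"dx":0,"dy":0,"dz":2,"yaw":0,"jaw":1},
])

```text
time: 15.22
tool_pos: [0.5328, 0.1053, 0.0791]
orientation: [[-0.081, -0.997, 0.001], [-0.997, 0.081, -0.0], [0.0, -0.001, -1.0]]
wrist_force: [-7.3, -0.0, 12.8]
width: 0.14
```

Request:
servo_tool([
  {"dx":0,"dy":0,"dz":1,"yaw":0,"jaw":1},
  {"dx":0,"dy":0,"dz":2,"yaw":0,"jaw":1},
  {"dx":0,"dy":0,"dz":2,"yaw":0,"jaw":1},
  {"dx":0,"dy":0,"dz":2,"yaw":0,"jaw":1},
])

```text
time: 15.55
tool_pos: [0.5328, 0.1053, 0.0791]
orientation: [[-0.081, -0.997, 0.001], [-0.997, 0.081, -0.0], [0.0, -0.001, -1.0]]
wrist_force: [-13.0, 1.3, 22.4]
width: 0.141
```

Home: z is steady while the force climbs to 22 N. There is a sideways reaction of 13 N along x from arm compliance, so I'll take that out.

Request:
servo_tool([
  {"dx":0,"dy":1,"dz":0,"yaw":0,"jaw":1},
  {"dx":0,"dy":2,"dz":0,"yaw":0,"jaw":1},
  {"dx":0,"dy":2,"dz":0,"yaw":0,"jaw":1},
  {"dx":0,"dy":2,"dz":0,"yaw":0,"jaw":1},
])

```text
time: 15.88
tool_pos: [0.5326, 0.1053, 0.0791]
orientation: [[-0.081, -0.997, 0.005], [-0.997, 0.081, -0.0], [-0.0, -0.005, -1.0]]
wrist_force: [-1.5, -0.9, 16.4]
width: 0.137
```

Run:
```python
from h import *
s=arm.read_state();np.save("w10.npy",s,allow_pickle=True)
d=eyes.get_image("wrist");cv2.imwrite("pics/w10.png",d["img"]);t=eyes.get_image("scene")
goto(.5325,.1058,.0785,-94.65)
cv2.imwrite("pics/s10.png",cv2.resize(t["img"][110:250,280:440],None,fx=4,fy=4,interpolation=cv2.INTER_CUBIC))
```

```text
dx dy dz [-0.4  0.1  0.6] yaw -0.0002 | t 15.98 pos [0.5326 0.1054 0.0791] ang -94.66 z-axis [ 0.0055 -0.     -1.    ] F [-1.7 -1.1 16.6] w 0.138
```

View pics/w10.png

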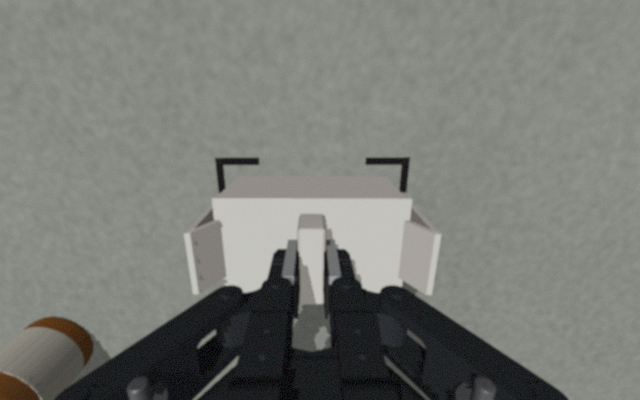

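View pics/s10.png

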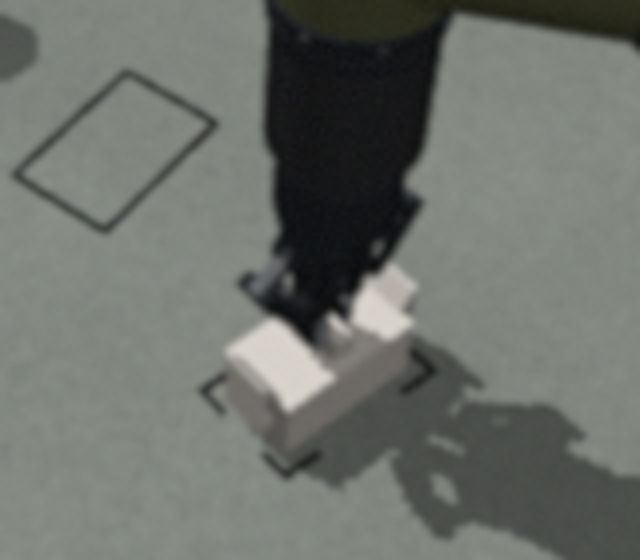

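Both clips now lean in over the lid ends (noses at x≈190–225 and 400–438). The lid is flush and the box is centred in the brackets (218–408). I'll firm up the press.

Request:
servo_tool([
  {"dx":0,"dy":0.5,"dz":1.5,"yaw":0,"jaw":1},
  {"dx":0,"dy":1.2,"dz":3,"yaw":0,"jaw":1},
  {"dx":0,"dy":1.2,"dz":3,"yaw":0,"jaw":1},
  {"dx":0,"dy":1.2,"dz":3,"yaw":0,"jaw":1},
  {"dx":0,"dy":1.2,"dz":3,"yaw":0,"jaw":1},
  {"dx":0,"dy":1.2,"dz":3,"yaw":0,"jaw":1},
])

```text
time: 16.48
tool_pos: [0.5325, 0.1054, 0.079]
orientation: [[-0.081, -0.997, 0.009], [-0.997, 0.081, -0.0], [-0.001, -0.009, -1.0]]
wrist_force: [-6.6, -2.5, 27.7]
width: 0.141
```

Run:
```python
from h import *
s=arm.read_state();d=eyes.get_image("wrist");t=eyes.get_image("top")
goto(.5325,.1058,.0785,-94.65)
im=d["img"];cv2.imwrite("pics/w11.png",cv2.resize(im[140:300,170:460],None,fx=2.7,fy=2.7,interpolation=cv2.INTER_CUBIC));cv2.imwrite("pics/t11.png",t["img"])
# lid plate far edge & bracket
W=cast([[218,158],[408,158]],d,0,s);print(W.round(4))
```

```text
dx dy dz [-0.4  0.1  0.5] yaw 0.0003 | t 16.58 pos [0.5325 0.1054 0.079 ] ang -94.63 z-axis [ 8.9e-03 -2.0e-04 -1.0e+00] F [-6.4 -2.1 27.4] w 0.136
[[0.5935 0.0578 0.    ]
 [0.4636 0.0681 0.    ]]
```

View pics/w11.png

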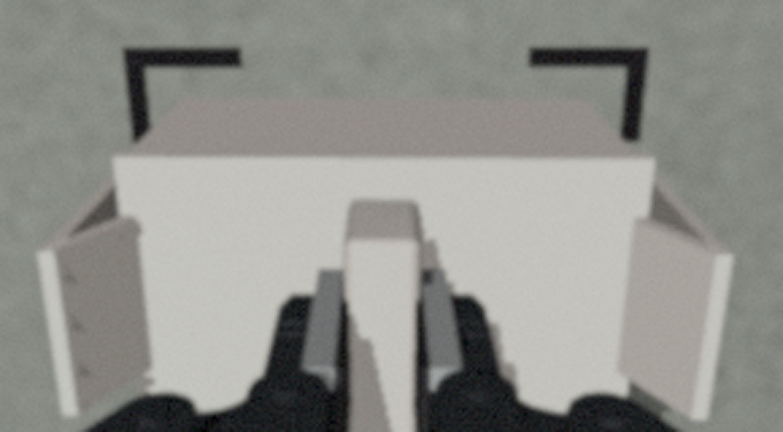

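View pics/t11.png

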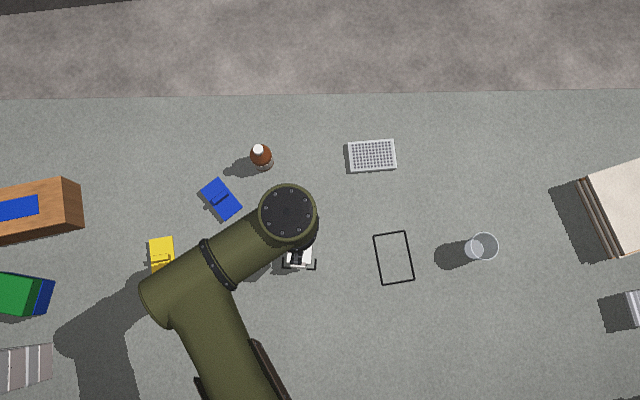

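The lid is flush under both clips and square in the brackets. Bystanders are where they were: bottle (261,156), plate (372,156), beaker (482,247). It is pressing with about 27 N, steadily, so I'm handing in.

```bash
python3 -c "
from rig import arm
print(arm.job_done()); s=arm.read_state(); print(s['time'],s['tool_pos'],s['wrist_force'])"
```

```text
the job is handed in; nothing more can be done
None
the job is handed in; nothing more can be done
```

I slid the box, gripped across its 60 mm sides, to the closing place. Then I fitted the white lid and pressed until both clips snapped over it, and handed the job in at about 16.6 s still pressing.

- **Box placement:** measured after release, the box was about 1 mm and 0.2° from the centre of the brackets. The pictures show it still square inside them.
- **Lid:** the force rose to about 8 N in the end-of-move readings, below the stated 10–15 N, then fell to 2 N as the clips snapped. After that it rose to about 27 N with the height steady at 79 mm. The last wrist picture shows both clips over a level, flush lid.
- **Bystanders:** the beaker, bottle and plate are at the same pixels as at the start.
- **Small disagreements:**
  - The final height read about 0.5 mm above my computed home height, which is within measuring error.
  - A sideways force of about 6 N remained at hand-in; it was 13 N before I corrected it, and the box did not move.
  - One closing call was refused because fields were missing, and I sent it again in full.

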